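Release the orange seal stone from its quick-release vice

TASK

The orange seal stone is finished and has to be freed from its vice. On the vice that holds the orange stone, slide the yellow safety catch sideways to the left (seen from the robot) as far as it goes, then press the red release button it uncovered all the way down, so that the jaw opens. Leave the stone standing in the vice and do not operate the other vice.

Things in the scene. Friction and masses are not known exactly. Their poses are not given: they have to be found in the camera images.
- vice: The vice holding the orange stone: fixed, 160 mm deep (x), 116 mm wide (y); origin under its centre, on the table. x points from its grey control block to the stone (away from the robot, give or take the yaw), y left, z up. Control block: middle at x = -48 mm, 64 mm deep, top 34 mm above the table, with slide rails to 38 mm. Stone behind it, between two jaws up to 47 mm high.
- vice_catch_tab (a point): Top centre of the grip tab on that vice's yellow safety catch, 80 mm above the table. The catch is a bridge-shaped shutter 56 (x) by 40 mm (y), its plate 52 to 57 mm above the table; the upright tab in its middle is 24 mm along x, 12 mm along y, 23 mm tall. Axes as the vice's; the catch slides open along +y.
- vice_catch (a joint): Slide of that catch in m: 0 = over the button, 0.050 = end of travel, fully open, grows along the +y axis of vice_catch_tab. It moves against about 1.5 N of friction and stays where it is left. It starts within 5 mm of closed.
- vice_button_top (a point): Top centre of that vice's red round release button, 26 mm across, hidden under the closed catch; 50 mm above the table when up, 40 mm when fully down. Axes as the vice's. With the catch fully open its edge is 30 mm from the button's centre and the button stands higher than all else beside it.
- vice_button (a joint): Travel of that button in m: 0 = up, 0.010 = fully down. About 3 to 4 N moves it; it has no return spring and stays down. Pressing it drives the moving jaw (aluminium, in front of the stone) 12 mm away from the stone, towards the control block.
- orange_stone: The orange seal stone, a loose upright block 36 x 36 x 74 mm between the jaws, 86 mm behind the middle of the control block; origin at the centre of its underside, 10 mm above the table, so its top is at 84 mm; z up.
- other_catch (a joint): The like catch on the second, identical vice, which holds a dark, reddish-black mottled stone: 0 = closed. It starts within 5 mm of closed and must be left alone.
- other_button (a joint): The like button on that second vice: 0 = up. Must be left alone.
There are look-alikes about, which are no part of the job. Of the things that look like the orange_stone, the larger one is meant.

How it is judged:
On the way, in this order (a step that is already met when the one before it is completed fails the run):
1. the catch of the orange stone's vice is slid open while the button is still up (value of joint vice_catch above 0.04 m and value of joint vice_button below 0.003 m), for 0.2 s.
2. the uncovered release button is pressed down (value of joint vice_button above 0.007 m), for 0.2 s.
At the end, for the whole second after the job is handed in: Orange stone's vice: catch at least 40 mm along its 50 mm travel, button at least 7 of 10 mm down; the stone at rest, within 15 mm of its start and 10 degrees of upright; the other vice left alone (catch under 15 mm, button under 3 mm) (value of joint vice_catch above 0.04 m and value of joint vice_button above 0.007 m and angle between orange_stone's own z axis and vertical below 0.17 rad and distance of orange_stone from where it was at the start of the episode below 0.015 m and linear speed of orange_stone below 0.02 m/s and value of joint other_catch below 0.015 m and value of joint other_button below 0.003 m); the robot touches nothing.
It fails at once if the other vice is operated (catch moved past 15 mm or button down 3 mm) (value of joint other_catch above 0.015 m or value of joint other_button above 0.003 m).
It fails at once if the orange stone is knocked over (angle between orange_stone's own z axis and vertical above 0.5 rad).
It also fails if it takes over 38 s, if anything falls off the work surface, if the arm or the gripper's body presses on something with over 40 N, if the wrist force passes 120 N, or if a joint passes its speed limit or range.

ROBOT

A 7-joint arm with a two-finger parallel gripper is mounted at the origin on a cart in front of the work surface, level with it; the furniture and walls round the work are solid. World frame = base frame: x ahead of the robot, y to its left, z up, the work surface at z = 0. Lengths are in m, angles in rad, forces in N, time in s.
With the tool pointing down it reaches from about 0.35 to 0.9 m from the base axis. Payload 8.1 kg.
Tool frame: the origin (TCP) lies between the finger pads; the fingertips stand 8 mm ahead of it and the grasp point (between the pads) lies 11 mm behind it (arm.tcp_to_tips is the distance from the TCP to the fingertips, in m); z points along the fingers, x is the direction in which the jaws open and shut, and the axes are right-handed (so a half turn about z gives the same grasp; the last joint's range is limited). The gripper opens to 92 mm and grips with 3 to 60 N. Pads are 19 mm wide; open, the fingers measure 130 mm over their backs; the gripper's body (75 mm by 190 mm) begins 47 mm behind the grasp point.
Start: joints at [-0.103, 0.434, 0.025, 1.573, -0.012, 1.134, -0.075], TCP at [0.625, -0, 0.235] pointing down, gripper open.
Joint ranges: [-2.62, 2.62], [-0.44, 2.09], [-1.27, 1.32], [0.08, 2.57], [-1.32, 4.46], [0.12, 2], [-2.74, 2.74]. Speed limits (rad/s): [2.22, 2.22, 3.01, 3.01, 3.14, 3.14, 3.14].

INTERFACE

Orientations are given as a rotation vector (axis times angle).
In Python, from cell import arm, eyes gives the robot as it stands.
- The arm moves only by the tool play_rows, never from a script. Its argument "rows" is a list of rows, each a list of 3 entries, a list of its own where there are three numbers: the shift along the tool's x, y, z each as a share of 50 cm, from -1 to 1, then the turn, a rotation vector about the tool's x, y, z each as a share of 60 degrees, from -1 to 1, then the opening, from -1 (shut) to 1 (fully open), so that 0 is half open. In form: [[[dx, dy, dz], [ax, ay, az], grip], ...]. A call has 1 to 10 rows; each row is the pose to reach, as a shift and turn from the pose commanded when the call began, along the tool's axes at that moment; what a row does not reach only later rows make up. A row lasts 1/10 s, in which the tool goes at most 50 mm and 8.59 degrees, less where a joint would pass 70% of its speed; a pose out of reach is approached as far as the arm can. A call with a number of a shift or a turn outside -1 to 1 is refused whole. A call with a gripper value outside its range is refused whole. The fingers move at their own pace and stop on an object; "newtons" is the grip in N (left out, the last holds). Time passes only in rows, so rows that repeat a pose let the fingers close. It gives the time, the measured TCP pose, the force and the opening at its end, in the units of the state.
- arm.observe(): the state, without advancing time (a new reading comes with each control period).
- eyes.get_image(name): name is "scene" or "side" or "wrist"; returns (picture, depth): 384x512x3 uint8, red, green, blue; 384x512 float32, m along the optical axis (not along the pixel's ray), 0 where there is no reading.
- eyes.get_calibration(name): a dict with "intrinsics" (3x3 intrinsics, pixels), "R" (3x3) and "t" (3): a world point X has camera coordinates R X + t. Camera axes: x right, y down, z forward; pixel columns grow to the right and rows downward; lengths in m; the calibration is good to about 2 mm. A picture is of the moment at which its call begins: read the wrist's pose just before it. get_calibration takes no time and is no camera call; for the wrist camera it gives the pose at the moment of the call.
- arm.sign_off(): hands the job in, once; it reports no verdict.
The state is a dict: "clock": time; "joints": joint angles; "dq": joint speeds; "joint_efforts": joint torques, N m; "position": TCP position; "ee_rot": TCP orientation; "force": force on the tool from outside, world axes, zero at the start; "ft_torque": the same for the moment, N m; "width": opening from 0.0 (shut) to 1.0 (fully open).
Only numpy, scipy, OpenCV 4.12 (cv2) and the standard library are available. Lean on these libraries where they do the work, as an engineer would, in place of code of your own. Each camera call takes 0.05 s, during which the arm holds its last target.

## Working session

There is one attempt and no reset: what is moved stays moved. The work goes in short steps, Python scripts to look and compute and a tool call to move; the robot and the scene stay as the last step left them, time stands still between calls to the robot, and variables do not carry over. Pictures are saved under pics/ and viewed, and the job is handed in when it is done.

Besides the shell and the picture viewer there is one more tool, called after "Call:" by a JSON object that holds its "op" and its "data". play_rows: Moves the arm, as the interface text tells. Its arguments: {"type":"object","properties":{"rows":{"type":"array","items":{"type":"array"}},"newtons":{"type":"number"}},"required":["rows"]}

```bash
mkdir -p pics; python3 - <<'E'
from cell import arm, eyes
import cv2,numpy as np
s=arm.observe();print(s['clock'],s['position'],s['ee_rot'],s['width'],arm.tcp_to_tips)
for n in("scene","side","wrist"):
    c=eyes.get_calibration(n);p,d=eyes.get_image(n)
    np.savez(f"pics/{n}0.npz",p=p,d=d,K=c['intrinsics'],R=c['R'],t=c['t'])
    cv2.imwrite(f"pics/{n}0.png",p[...,::-1])
    print(n,-np.array(c['R']).T@c['t'])
E
```

```text
0.0 [ 6.24506412e-01 -6.00405370e-05  2.33978355e-01] [ 3.14145635e+00 -1.02201477e-04 -2.37602111e-03] 1.0033139492998508 0.008
scene [0.0529336  0.70773846 0.63425203]
side [0.34966333 0.8407638  0.52723423]
wrist [0.62489994 0.07230615 0.38276942]
```

View pics/scene0.png

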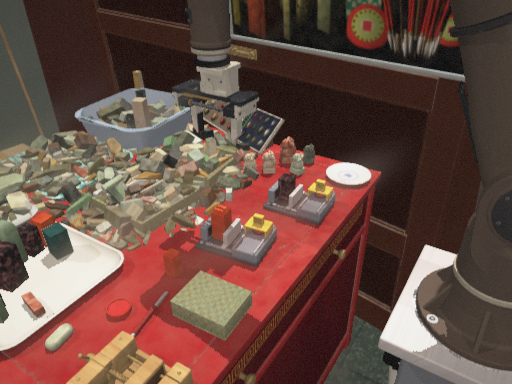

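View pics/side0.png

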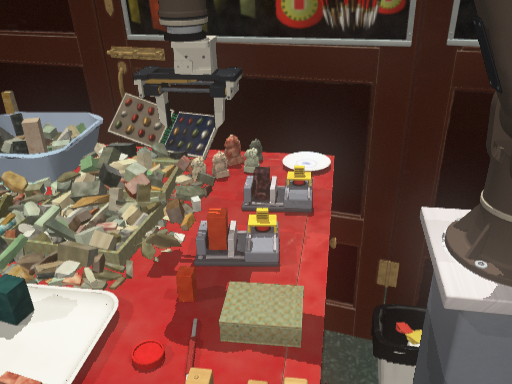

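View pics/wrist0.png

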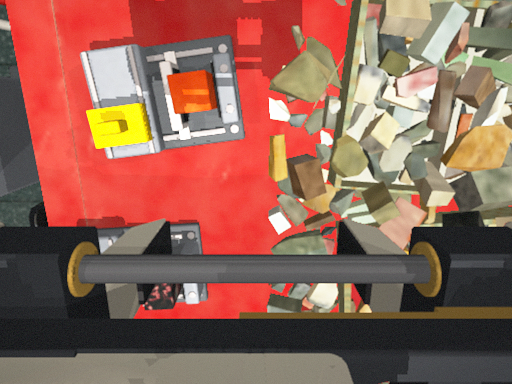

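The orange stone's vice is at wrist (160,95), side (238,235) and scene (237,235). The small loose orange block at side (185,283) is a look-alike. The dark-stone vice is at side (278,190). The target is the vice holding the larger orange block, and I'll confirm that in a crop.

```bash
cat > h.py <<'E'
import numpy as np,cv2
def world(f,d=None):
    z=np.load(f);D=z['d'];K=z['K'];v,u=np.mgrid[:384,:512]
    P=np.stack([(u-K[0,2])*D/K[0,0],(v-K[1,2])*D/K[1,1],D],-1)
    return z['p'],D,(P-z['t'])@z['R']
def proj(f,X):
    z=np.load(f);c=z['R']@X+z['t'];q=z['K']@c;return q[:2]/q[2]
E
python3 - <<'E'
from h import *
p,D,W=world('pics/wrist0.npz')
cv2.imwrite('pics/w0c.png',cv2.resize(p[25:170,65:260,::-1],None,fx=4,fy=4,interpolation=cv2.INTER_CUBIC))
p2,_,_=world('pics/side0.npz')
cv2.imwrite('pics/s0c.png',cv2.resize(p2[195:275,180:300,::-1],None,fx=6,fy=6,interpolation=cv2.INTER_CUBIC))
hsv=cv2.cvtColor(p,cv2.COLOR_RGB2HSV)
m=(abs(hsv[...,0].astype(int)-28)<6)&(hsv[...,1]>180)&(D>0)
m[:, 200:]=0
Z=W[...,2]
for lo,hi in((.045,.062),(.070,.09)):
    k=m&(Z>lo)&(Z<hi);q=W[k];v,u=np.nonzero(k)
    print(lo,k.sum(),q.mean(0),cv2.minAreaRect((q[:,:2]*1000).astype(np.float32)),u.mean(),v.mean())
o=(hsv[...,0]<12)&(hsv[...,1]>150)&(Z>.075)&(Z<.095);o[:,:150]=0;o[180:]=0
q=W[o];print('stone',o.sum(),q.mean(0),cv2.minAreaRect((q[:,:2]*1000).astype(np.float32)))
g=(Z>.030)&(Z<.036)&(np.arange(512)<165);g[180:]=0
q=W[g];print('block',g.sum(),q.mean(0),cv2.minAreaRect((q[:,:2]*1000).astype(np.float32)))
E
```

```text
0.045 1753 [0.48572733 0.04674803 0.05551915] ((482.2284240722656, 45.42316436767578), (56.14765167236328, 39.712459564208984), 7.664144515991211) 119.87221905305191 124.80034227039361
0.07 357 [0.48352304 0.04561703 0.07796291] ((481.97930908203125, 45.30718994140625), (24.278818130493164, 12.782238960266113), 8.093520164489746) 108.07282913165267 127.94397759103641
stone 1266 [0.56391314 0.08071198 0.08275683] ((564.645751953125, 78.42906188964844), (34.76384735107422, 35.680259704589844), 7.601088523864746)
block 3722 [0.48025929 0.08091737 0.03287401] ((479.3299560546875, 66.94246673583984), (63.600162506103516, 115.40463256835938), 7.624316692352295)
```

View pics/w0c.png

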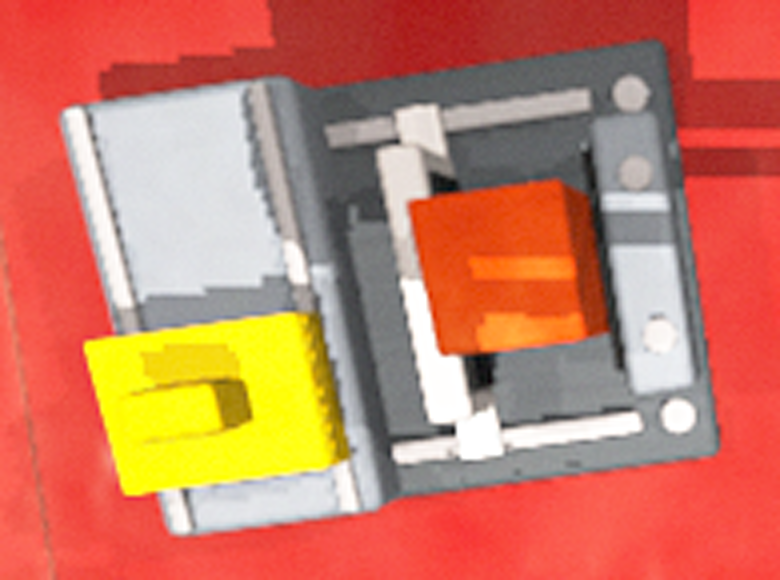

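View pics/s0c.png

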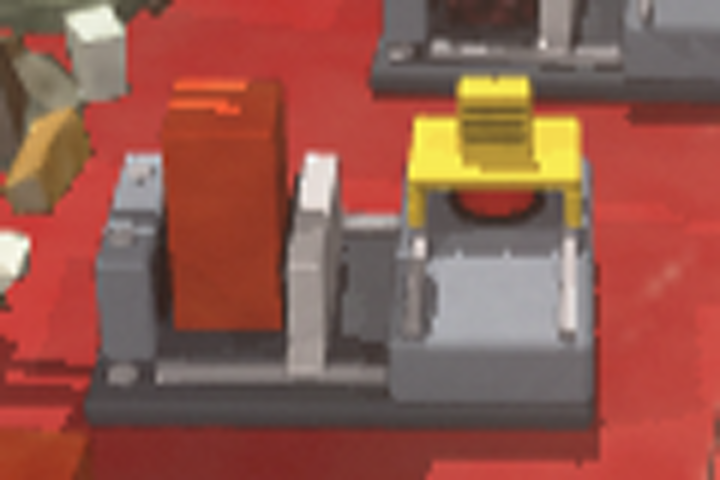

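The crop confirms it. The large orange stone is clamped in the vice whose closed yellow catch is at wrist (110,128), with the red button just visible under it. The measurements agree with the given sizes:
- **Tab:** 24x12 mm at (0.482, 0.0453).
- **Block:** 64x115 mm.
- **Yaw:** 7.65°.

I'll turn the tool so the jaws straddle the tab along the vice's y.

Call:
{"op": "play_rows", "data": {"rows": [[[-0.285,-0.09,0.1],[0,0,0.687],0],[[-0.285,-0.09,0.1],[0,0,0.687],0],[[-0.285,-0.09,0.1],[0,0,0.687],0],[[-0.285,-0.09,0.1],[0,0,0.687],0],[[-0.285,-0.09,0.1],[0,0,0.687],0],[[-0.285,-0.09,0.1],[0,0,0.687],0]]}}

```text
clock: 0.75
position: [0.4821, 0.0452, 0.1847]
ee_rot: [2.94, -1.108, -0.0]
force: [-0.3, -0.2, 0.4]
width: 0.533
```

Call:
{"op": "play_rows", "data": {"rows": [[[0,0,0],[0,0,0.686],0],[[0,0,0],[0,0,0.686],0],[[0,0,0],[0,0,0.686],0],[[0,0,0],[0,0,0.686],0],[[0,0,0],[0,0,0.686],0],[[0,0,0],[0,0,0.686],0],[[0,0,0],[0,0,0.686],0]]}}

```text
clock: 1.45
position: [0.4827, 0.045, 0.1847]
ee_rot: [2.37, -2.062, 0.0]
force: [0.2, -0.6, 0.4]
width: 0.498
```

```bash
cat >> h.py <<'E'
from scipy.spatial.transform import Rotation as Ro
def go(s,X):  # shares along tool axes to reach world X
    R=Ro.from_rotvec(s['ee_rot']).as_matrix();return (R.T@(np.array(X)-s['position']))/.5,R
E
python3 - <<'E'
from cell import arm,eyes
from h import *
s=arm.observe();sh,R=go(s,[.482,.0453,.070]);print(s['clock'],s['position'],sh,s['force'],s['width']);print(R.round(3))
for n in('wrist','side'):
    c=eyes.get_calibration(n);p,d=eyes.get_image(n)
    np.savez(f"pics/{n}1.npz",p=p,d=d,K=c['intrinsics'],R=c['R'],t=c['t']);cv2.imwrite(f"pics/{n}1.png",p[...,::-1])
p,D,W=world('pics/wrist1.npz');hsv=cv2.cvtColor(p,cv2.COLOR_RGB2HSV)
m=(abs(hsv[...,0].astype(int)-28)<6)&(hsv[...,1]>180)&(D>0)&(W[...,2]>.07)&(W[...,2]<.09)&(abs(W[...,1]-.05)<.06)
q=W[m]
if len(q)>5: print(len(q),q.mean(0),cv2.minAreaRect((q[:,:2]*1000).astype(np.float32)))
E
```

```text
1.45 [0.48273433 0.04496828 0.18472416] [-0.00090056  0.00137467  0.2294481 ] [ 0.18627161 -0.61815032  0.37944082] 0.49845977387208834
[[ 0.138 -0.99   0.   ]
 [-0.99  -0.138 -0.   ]
 [ 0.    -0.    -1.   ]]
415 [0.4828672  0.04593428 0.07806235] ((482.02740478515625, 45.81285858154297), (23.91503143310547, 12.16702651977539), 7.841124534606934)
```

View pics/side1.png

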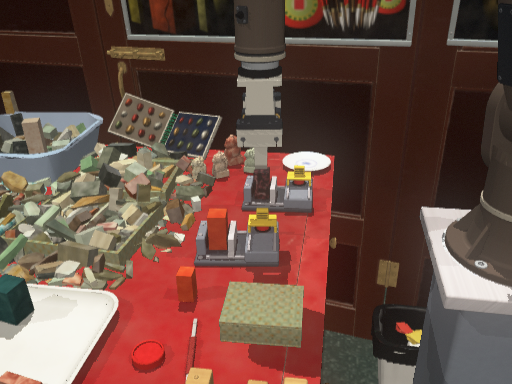

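View pics/wrist1.png

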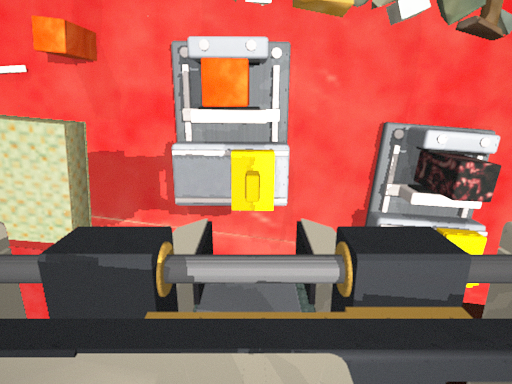

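The side view shows the gripper directly above the tab at (262,215). In the wrist view the tab at (252,187) is centred between the fingers. I'll descend and grip lightly.

Call:
{"op": "play_rows", "data": {"rows": [[[-0.001,0.001,0.08],[0,0,0],0],[[-0.001,0.001,0.15],[0,0,0],0],[[-0.001,0.001,0.2],[0,0,0],0],[[-0.001,0.001,0.227],[0,0,0],0],[[-0.001,0.001,0.227],[0,0,0],0],[[-0.001,0.001,0.227],[0,0,0],0]], "newtons": 10}}

```text
clock: 2.15
position: [0.4822, 0.0453, 0.0715]
ee_rot: [2.365, -2.067, -0.0]
force: [0.5, -1.1, -0.4]
width: 0.5
```

Call:
{"op": "play_rows", "data": {"rows": [[[0,0,0],[0,0,0],-0.9],[[0,0,0],[0,0,0],-0.9],[[0,0,0],[0,0,0],-0.9],[[0,0,0],[0,0,0],-0.9],[[0,0,0],[0,0,0],-0.9],[[0,0,0],[0,0,0],-0.9],[[0,0,0],[0,0,0],-0.9]]}}

```text
clock: 2.85
position: [0.4822, 0.0455, 0.0715]
ee_rot: [-2.364, 2.069, -0.0]
force: [-1.0, -0.0, 4.7]
width: 0.128
```

The opening is 11.8 mm, so the tab is gripped. I'll slide it along +y of the vice, which is tool -x.

Call:
{"op": "play_rows", "data": {"rows": [[[-0.012,0,0],[0,0,0],-0.9],[[-0.024,0,0],[0,0,0],-0.9],[[-0.036,0,0],[0,0,0],-0.9],[[-0.048,0,0],[0,0,0],-0.9],[[-0.06,0,0],[0,0,0],-0.9],[[-0.07,0,0],[0,0,0],-0.9],[[-0.08,0,0],[0,0,0],-0.9],[[-0.087,0,0],[0,0,0],-0.9],[[-0.092,0,0],[0,0,0],-0.9],[[-0.092,0,0],[0,0,0],-0.9]]}}

```text
clock: 3.85
position: [0.476, 0.0917, 0.0715]
ee_rot: [-2.364, 2.068, -0.0]
force: [-1.3, 0.9, 6.1]
width: 0.137
```

Call:
{"op": "play_rows", "data": {"rows": [[[-0.004,0,0],[0,0,0],-0.9],[[-0.008,0,0],[0,0,0],-0.9],[[-0.008,0,0],[0,0,0],-0.9],[[-0.008,0,0],[0,0,0],-0.9]]}}

```text
clock: 4.25
position: [0.4758, 0.0932, 0.0714]
ee_rot: [2.362, -2.07, 0.003]
force: [0.8, -7.6, 7.7]
width: 0.133
```

The end stop is felt (7.6 N against me). I'll release and rise, then look.

Call:
{"op": "play_rows", "data": {"rows": [[[0.006,0,0],[0,0,0],0],[[0.006,0,0],[0,0,0],0],[[0.006,0,0],[0,0,0],0],[[0.006,0,0],[0,0,0],0],[[0.006,0,-0.08],[0,0,0],0],[[0.006,0,-0.16],[0,0,0],0],[[0.006,0,-0.22],[0,0,0],0],[[0.1,0,-0.22],[0,0,0],-1],[[0.1,0,-0.22],[0,0,0],-1],[[0.1,0,-0.22],[0,0,0],-1]]}}

```text
clock: 5.25
position: [0.4819, 0.0445, 0.1813]
ee_rot: [-2.361, 2.072, -0.0]
force: [0.7, 0.7, 0.4]
width: 0.287
```

```bash
python3 - <<'E'
from cell import arm,eyes
from h import *
s=arm.observe();print(s['clock'],s['position'],s['force'],s['width'])
for n in('wrist','side'):
    c=eyes.get_calibration(n);p,d=eyes.get_image(n)
    np.savez(f"pics/{n}2.npz",p=p,d=d,K=c['intrinsics'],R=c['R'],t=c['t']);cv2.imwrite(f"pics/{n}2.png",p[...,::-1])
p,D,W=world('pics/wrist2.npz');hsv=cv2.cvtColor(p,cv2.COLOR_RGB2HSV).astype(int);Z=W[...,2]
near=(D>0)&(abs(W[...,1]-.065)<.07)&(abs(W[...,0]-.48)<.05)
for nm,m in(('tab',(abs(hsv[...,0]-28)<6)&(hsv[...,1]>180)&near&(Z>.07)&(Z<.09)),('button',((hsv[...,0]<12)|(hsv[...,0]>168))&(hsv[...,1]>120)&near&(Z>.045)&(Z<.055))):
    q=W[m];v,u=np.nonzero(m)
    if len(q)>5: print(nm,len(q),q.mean(0),cv2.minAreaRect((q[:,:2]*1000).astype(np.float32)),u.mean(),v.mean())
sh,R=go(s,[.4825,.043,.065]);print(sh)
cv2.imwrite('pics/w2c.png',cv2.resize(p[20:230,150:310,::-1],None,fx=2.8,fy=2.8,interpolation=cv2.INTER_CUBIC))
E
```

```text
5.25 [0.48188878 0.04450866 0.18128799] [0.68153443 0.72809461 0.44953615] 0.28688876648042755
tab 429 [0.47678897 0.09207185 0.07813428] ((475.91558837890625, 92.39814758300781), (23.7271785736084, 12.25656795501709), 5.623119354248047) 196.2983682983683 187.94172494172494
button 565 [0.48246421 0.04402976 0.04881745] ((466.26409912109375, 69.15310668945312), (24.660537719726562, 86.37895202636719), 32.35350036621094) 253.8442477876106 180.00176991150443
[ 0.00314581 -0.00078043  0.23257618]
```

View pics/w2c.png

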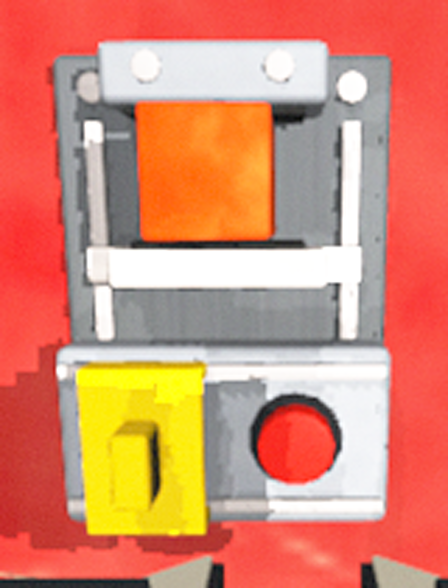

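View pics/side2.png

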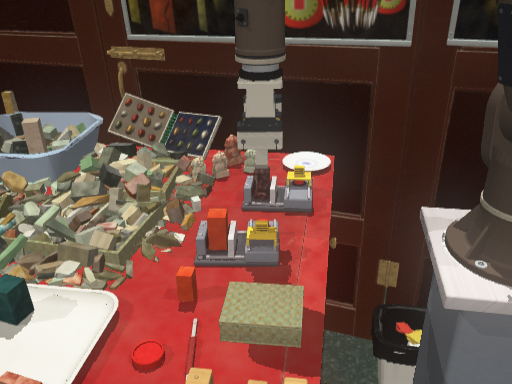

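The catch is fully open: tab at crop (133,465), moved about 47 mm. The button is uncovered at crop (297,440), measured at (0.4825, 0.0435) and height about 0.050, which matches the tab's end position less 50 mm. I'll press it with the fingers closed.

Call:
{"op": "play_rows", "data": {"rows": [[[0.002,0,0],[0,0,0],-1],[[0.002,0,0],[0,0,0],-1],[[0.002,0,0],[0,0,0],-1],[[0.002,0,0.08],[0,0,0],-1],[[0.002,0,0.15],[0,0,0],-1],[[0.002,0,0.2],[0,0,0],-1],[[0.002,0,0.23],[0,0,0],-1],[[0.002,0,0.23],[0,0,0],-1]]}}

```text
clock: 6.15
position: [0.4806, 0.0444, 0.0644]
ee_rot: [2.362, -2.066, -0.004]
force: [0.7, 0.1, 0.2]
width: 0.007
```

Call:
{"op": "play_rows", "data": {"rows": [[[0,0,0.006],[0,0,0],-1],[[0,0,0.012],[0,0,0],-1],[[0,0,0.018],[0,0,0],-1],[[0,0,0.024],[0,0,0],-1],[[0,0,0.028],[0,0,0],-1],[[0,0,0.032],[0,0,0],-1],[[0,0,0.034],[0,0,0],-1],[[0,0,0.036],[0,0,0],-1],[[0,0,0.036],[0,0,0],-1]]}}

```text
clock: 7.05
position: [0.4825, 0.0445, 0.0483]
ee_rot: [-2.364, 2.069, -0.001]
force: [2.2, 1.1, 2.4]
width: 0.004
```

Call:
{"op": "play_rows", "data": {"rows": [[[0,0,0.002],[0,0,0],-1],[[0,0,0.004],[0,0,0],-1],[[0,0,0.004],[0,0,0],-1],[[0,0,0.004],[0,0,0],-1]]}}

```text
clock: 7.45
position: [0.4826, 0.0445, 0.0478]
ee_rot: [-2.363, 2.068, -0.001]
force: [-3.2, 0.5, 29.7]
width: 0.005
```

The force rose to 30 N at tip height 39.8 mm, so the button has bottomed out. I'll rise and check.

Call:
{"op": "play_rows", "data": {"rows": [[[0,0,-0.05],[0,0,0],-1],[[0,0,-0.15],[0,0,0],-1],[[0,0,-0.24],[0,0,0],-1],[[0,0,-0.28],[0,0,0],-1],[[0,0,-0.28],[0,0,0],-1],[[0,0,-0.28],[0,0,0],-1]]}}

```text
clock: 8.05
position: [0.4813, 0.0444, 0.1858]
ee_rot: [2.364, -2.068, -0.001]
force: [-0.0, -0.7, 0.5]
width: 0.007
```

```bash
python3 - <<'E'
from cell import arm,eyes
from h import *
s=arm.observe();print(s['clock'],s['position'],s['force'])
for n in('wrist','side'):
    c=eyes.get_calibration(n);p,d=eyes.get_image(n)
    np.savez(f"pics/{n}3.npz",p=p,d=d,K=c['intrinsics'],R=c['R'],t=c['t']);cv2.imwrite(f"pics/{n}3.png",p[...,::-1])
p,D,W=world('pics/wrist3.npz');hsv=cv2.cvtColor(p,cv2.COLOR_RGB2HSV).astype(int);Z=W[...,2]
red=((hsv[...,0]<12)|(hsv[...,0]>168))&(hsv[...,1]>120)
b=red&(np.hypot(W[...,0]-.4825,W[...,1]-.0435)<.01)
print('button z',np.median(Z[b]),b.sum())
t=(abs(hsv[...,0]-28)<6)&(hsv[...,1]>180)&(Z>.07)&(Z<.09)&(W[...,1]>.03);print('tab',W[t].mean(0))
o=(hsv[...,0]<14)&(hsv[...,1]>150)&(Z>.075)&(Z<.095)&(W[...,1]>.02);q=W[o];print('stone',q.mean(0),cv2.minAreaRect((q[:,:2]*1000).astype(np.float32)))
# same from wrist2
cv2.imwrite('pics/w3.png',p[...,::-1])
E
```

```text
8.05 [0.48133635 0.04435369 0.1857576 ] [-0.03243748 -0.72909724  0.45374813]
button z 0.03917980300790647 422
tab [0.47660698 0.09208264 0.07810719]
stone [0.56413821 0.08275078 0.08278151] ((564.3323364257812, 78.86707305908203), (35.05343246459961, 35.601402282714844), 7.6241912841796875)
```

View pics/w3.png

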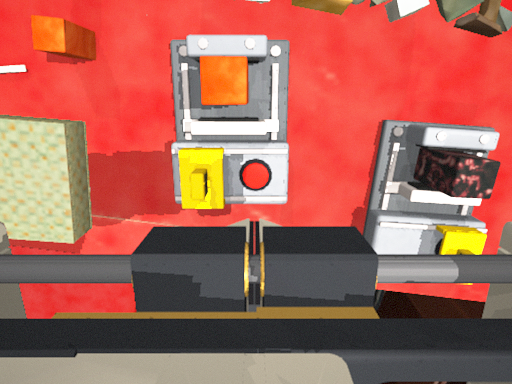

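The button at (256,175) is down (39 mm) and the jaw at (230,127) has moved away from the stone. The catch at (201,180) is open and the stone at (224,80) is upright and hasn't moved. The other vice at (440,190) is unchanged, so I'm handing in.

```bash
python3 -c "
from cell import arm
print(arm.sign_off())"
```

```text
the job is handed in; nothing more can be done
None
```

The orange stone's vice is open: I slid its yellow catch left to the end stop, then pressed the red button all the way down with closed fingers. I handed the job in at about 8 s on the clock, against the 38 s limit; no verdict was reported.

The last checks, from the camera after lifting clear:
- **Catch:** the tab moved about 47 mm to the end stop, having started about 3 mm open.
- **Button:** its top measured 39 mm above the table (40 mm is fully down), and the force rose to 30 N when it bottomed out.
- **Jaw and stone:** a visible gap has opened in front of the stone. The stone stands upright, within 1 mm of its start.
- **Other vice:** it looked unchanged by eye; I did not measure its catch or button.
- **Arm:** clear of everything, with the fingertips about 178 mm above the table.

No check failed or disagreed.

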